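# Tip the dry-goods carton onto the green field of the packing board

## Robot

A 6-joint arm with a two-finger parallel gripper is mounted at the origin on the work surface. World frame = base frame: x ahead of the robot, y to its left, z up, the work surface at z = 0. Lengths are in m, angles in rad, forces in N, time in s.
With the tool pointing down it reaches from about 0.3 to 0.775 m from the base axis. Payload 14.6 kg.
Tool frame: the origin (TCP) lies at the very end of the fingers, on their centre line; the grasp point (between the pads) lies 19 mm behind it (manip.tcp_to_grasp is the distance from the TCP to the grasp point, in m); y points along the fingers, x is the direction in which the jaws open and shut, and the axes are right-handed (so a half turn about y gives the same grasp; the last joint's range is limited). The gripper opens to 85 mm and grips with 20 to 120 N. Pads are 22 mm wide; open, the fingers measure 114 mm over their backs; the gripper's body (76 mm by 85 mm) begins 54 mm behind the grasp point. The pads swing forward as they close: fully open they stand 13 mm farther back than shut.
Start: joints at [1.165, 0.3, 1.521, -0, 1.321, -0.067], TCP at [0.183, 0.519, 0.231] pointing down, gripper open.
Joint ranges: [-3.03, 3.03], [-0.79, 2.21], [0.23, 2.52], [-1.04, 4.18], [0, 3.07], [-2.55, 2.55]. Speed limits (rad/s): [2.22, 2.22, 2.57, 3.14, 3.14, 3.14].

## Interface

Orientations are given as a rotation vector (axis times angle).
In Python, from station import manip, viewer, order gives the robot as it stands.
- The arm moves only by the tool servo_tool, never from a script. Its argument "motion" is a list of rows, each a list of 7 numbers: the shift along the world's x, y, z in cm, then the turn, a rotation vector about the world's x, y, z in degrees, then the closure, from 0 (fully open) to 1 (shut). A call has 1 to 20 rows; each row is the pose to reach, as a shift and turn from the pose commanded when the call began; what a row does not reach only later rows make up. A row lasts 1/12 s, in which the tool goes at most 41.7 mm and 7.16 degrees, less where a joint would pass 70% of its speed; a pose out of reach is approached as far as the arm can. A call with a gripper value outside its range is refused whole. The fingers move at their own pace and stop on an object; "grip_force" is the grip in N (left out, the last holds). Time passes only in rows, so rows that repeat a pose let the fingers close. It gives the time, the measured TCP pose, the force and the opening at its end, in the units of the state.
- manip.state(): the state, without advancing time (a new reading comes with each control period).
- viewer.capture(name): name is "scene" or "top" or "wrist"; returns (picture, depth): 420x560x3 uint8, red, green, blue; 420x560 float32, m along the optical axis (not along the pixel's ray), 0 where there is no reading.
- viewer.get_calibration(name): a dict with "K" (3x3 intrinsics, pixels), "extrinsics" (4x4, takes a point from world to camera coordinates). Camera axes: x right, y up, looking along -z (the intrinsics and any distortion apply to the point x, -y, -z); pixel columns grow to the right and rows downward; lengths in m; the calibration is good to about 2 mm. A picture is of the moment at which its call begins: read the wrist's pose just before it. get_calibration takes no time and is no camera call; for the wrist camera it gives the pose at the moment of the call.
- order.job_done(): hands the job in, once; it reports no verdict.
The state is a dict: "time": time; "joint_positions": joint angles; "dq": joint speeds; "effort": joint torques, N m; "position": TCP position; "tool_rot": TCP orientation; "force": force on the tool from outside, world axes, zero at the start; "ft_torque": the same for the moment, N m; "gripper_width": opening from 0.0 (shut) to 1.0 (fully open).
Only numpy, scipy, OpenCV 4.12 (cv2) and the standard library are available. Lean on these libraries where they do the work, as an engineer would, in place of code of your own. Each camera call takes 0.05 s, during which the arm holds its last target.

## Task

Push the standing carton near its top so that it topples over onto the green field of the board, then push it along as it lies until its end butts squarely against the dark stop at the end of the green field, the carton within the field's width. Tip it right where it stands: do not slide it about standing up, let it fall by itself rather than lowering it, and never lift or carry it or tip it onto the blue field. Leave the jar, cup and ramekin where they are, and finish with the arm clear.

Things in the scene. Friction and masses are not known exactly. Their poses are not given: they have to be found in the camera images.
- board: Fixed white board on the bench, 200 mm (its x) by 490 mm (its y), 10 mm thick; origin at the centre of its underside, z up; its yaw varies. Across each y end stands a fixed dark bar, the stop: 160 mm along x, 16 mm thick, 22 mm above the board, inner faces at board y = +215 and -215 mm.
- green_field: Green rectangle flush in the board, 140 mm (its x) by 165 mm (its y), axes as the board's. Origin: its centre, on the board's top, at board x = 0 and y = +142.5 or -142.5 mm (green and blue may be either way round). Its outer 10 mm runs under the stop; a carton lying square against the stop in mid width has its centre over this origin.
- blue_field: Blue rectangle of the same size at the other end of the board; origin likewise. Not to be used.
- carton: Rigid off-white carton, green bands at top and foot, 90 (its x) x 40 (its y) x 145 mm tall (its z), 0.2 to 0.4 kg; origin: centre of its underside. Starts upright mid-board, broad faces towards the fields. Pushed 120 mm above the board it tips about its lower edge and falls after some 35 mm of push; the foot may slip. Lying, it is then 20 to 80 mm short of the stop; a few N slide it.
- carton_center (a point): Centre of the carton's volume, 72.5 mm above its underside.
- spice_jar: Loose round jar with a red cap, 52 mm across, 78 mm tall; origin at the centre of its underside. Bystander beside the board.
- steel_cup: Loose steel cup, 68 mm across the rim, 70 mm tall; origin at the centre of its underside. Bystander beside the board.
- ramekin: Loose white ceramic ramekin, 76 mm across, 42 mm tall; origin at the centre of its underside. Bystander beside the board.
Not all that is in view belongs to the job. Leave any purple or turquoise look-alike of the carton alone.

How it is judged:
By the outcome, as a careful person would: the job done as asked, in the order asked, and still so for the second after the job is handed in, with the robot touching nothing.
It also fails if it takes over 43 s, if anything falls off the work surface, if the arm or the gripper's body presses on something with over 40 N, if the wrist force passes 120 N, or if a joint passes its speed limit or range.

## Working session

There is one attempt and no reset: what is moved stays moved. The work goes in short steps, Python scripts to look and compute and a tool call to move; the robot and the scene stay as the last step left them, time stands still between calls to the robot, and variables do not carry over. Pictures are saved under pics/ and viewed, and the job is handed in when it is done.

Besides the shell and the picture viewer there is one more tool, called after "Emit:" as a command line: name --pt "numbers of a row" for each row, then --argument value for the rest. servo_tool: Moves the arm, as the interface text tells. Its arguments: {"type":"object","properties":{"motion":{"type":"array"},"grip_force":{"type":"number"}},"required":["motion"]}

```bash
mkdir -p pics
cat > h.py <<'E'
import numpy as np,cv2
from station import manip,viewer,order
def cap(n,tag):
    c=viewer.get_calibration(n);p,d=viewer.capture(n)
    cv2.imwrite(f'pics/{tag}.png',p[:,:,::-1]);np.savez(f'pics/{tag}.npz',p=p,d=d,K=c['K'],E=c['extrinsics'],**({'dist':c['dist']} if 'dist' in c else {}))
    return p,d,c
def load(t): return np.load(f'pics/{t}.npz')
def ray(z,u,v):
    K,E=z['K'],z['E'];a=np.linalg.inv(K)@np.array([u,v,1.]);a=np.array([a[0],-a[1],-a[2]])
    R,t=E[:3,:3],E[:3,3];return -R.T@t,R.T@a
def onz(z,u,v,h):
    o,r=ray(z,u,v);return o+r*(h-o[2])/r[2]
def pts(z):
    d=z['d'];v,u=np.indices(d.shape);K,E=z['K'],z['E']
    q=np.stack([u,v,np.ones_like(u)],-1)@np.linalg.inv(K).T*d[...,None];q=q*[1,-1,-1]
    return (q-E[:3,3])@E[:3,:3]
def st():
    s=manip.state();print({k:np.round(s[k],3).tolist() for k in('time','position','tool_rot','force','gripper_width','joint_positions')})
E
python3 - <<'E'
from h import *
for n in('scene','top'):
    p,d,c=cap(n,n+'0');print(n,list(c),np.round(c['K'],1).tolist(),np.round(c['extrinsics'],3).tolist(),(d==0).sum())
st()
E
```

```text
scene ['K', 'extrinsics'] [[477.0, 0.0, 280.0], [0.0, 477.0, 214.5], [0.0, 0.0, 1.0]] [[-0.613, 0.79, -0.016, 0.341], [-0.55, -0.412, 0.726, 0.253], [0.567, 0.454, 0.687, -1.513], [0.0, 0.0, 0.0, 1.0]] 951
top ['K', 'extrinsics'] [[442.4, 0.0, 279.3], [0.0, 442.4, 212.4], [0.0, 0.0, 1.0]] [[0.042, -0.999, -0.005, -0.011], [0.976, 0.04, 0.215, -0.6], [-0.214, -0.014, 0.977, -0.887], [0.0, 0.0, 0.0, 1.0]] 962
{'time': 0.1, 'position': [0.183, 0.519, 0.231], 'tool_rot': [-1.351, -0.955, 0.957], 'force': [-0.103, 1.008, -0.539], 'gripper_width': 1.002, 'joint_positions': [1.165, 0.3, 1.522, -0.0, 1.321, -0.067]}
```

View pics/scene0.png

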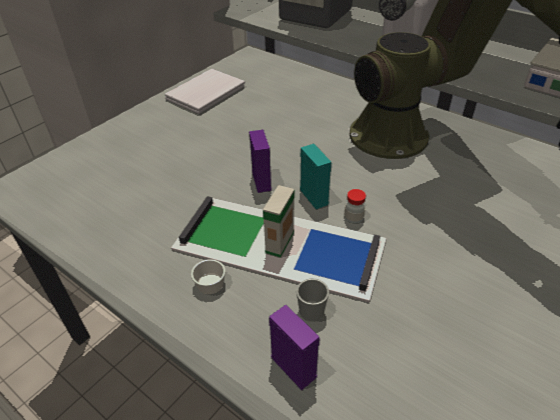

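View pics/top0.png

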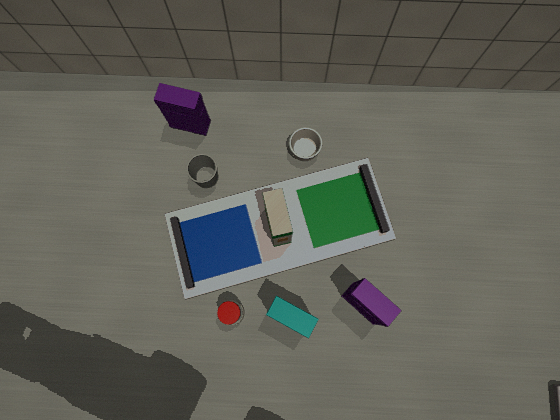

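Run:
```python
from h import *
z=load('top0');p=z['p'];P=pts(z);hsv=cv2.cvtColor(p,cv2.COLOR_RGB2HSV)
H,S,V=[hsv[...,i].astype(int) for i in range(3)]
def big(m):
    n,l,s,c=cv2.connectedComponentsWithStats(m.astype(np.uint8));i=1+np.argmax(s[1:,4]);return l==i
def rect(m,h):
    v,u=np.nonzero(m);q=np.array([onz(z,a,b,h)[:2] for a,b in zip(u,v)])
    c,s,a=cv2.minAreaRect((q*1000).astype(np.float32));return np.round(c,1),np.round(s,1),round(a,2)
g=big((H>45)&(H<75)&(S>120)&(V>40)&(abs(P[...,2]-.01)<.01)); b=big((H>105)&(H<125)&(S>120)&(V>40))
print('green',rect(g,.01),'blue',rect(b,.01))
# heights
reg=np.zeros_like(g);reg[150:300,160:400]=1
t=big((P[...,2]>.145)&(P[...,2]<.165)&reg);print('carton top',rect(t,.155),np.median(P[t],0),t.sum())
wh=big((V>150)&(S<60)&reg|g|b);print('board?',rect(wh,.01))
sp=(V<60)&(P[...,2]>.024)&(P[...,2]<.04)&reg
n,l,s,c=cv2.connectedComponentsWithStats(sp.astype(np.uint8))
for i in range(1,n):
    if s[i,4]>100: print('stop',rect(l==i,.032),s[i,4])
# tall things map
for nm,(u0,u1,v0,v1) in dict(ramekin=(285,328,122,165),cup=(184,222,150,192),jar=(212,248,298,328),teal=(262,322,290,342),purp=(340,405,275,330),purp2=(150,215,80,138)).items():
    Q=P[v0:v1,u0:u1].reshape(-1,3);Q=Q[(Q[:,2]>.02)&(Q[:,2]<.3)];h=np.percentile(Q[:,2],97);T=Q[Q[:,2]>h-.012]
    print(nm,'h',h.round(3),'min',T.min(0).round(3),'max',T.max(0).round(3))
im=cv2.resize(p[140:310,150:410],None,fx=3,fy=3)[:,:,::-1];cv2.imwrite('pics/crop0.png',im)
```

```text
green (array([ 625.5, -117. ]), array([138.8, 154.1]), 18.36) blue (array([538.6, 145.7]), array([139.3, 155.2]), 18.37)
carton top (array([581.5,  16.7]), array([91.7, 40.6]), 15.59) [0.58092209 0.01660252 0.15555493] 959
board? (array([581.9,  13.6]), array([197.6, 487.5]), 18.35)
stop (array([ 650.7, -196.6]), array([159.6,  16.5]), 17.99) 463
stop (array([511.5, 223.7]), array([159.5,  16.9]), 18.41) 545
ramekin h 0.045 min [ 0.733 -0.074  0.033] max [ 0.807 -0.001  0.047]
cup h 0.072 min [0.659 0.156 0.06 ] max [0.726 0.223 0.075]
jar h 0.081 min [0.364 0.085 0.071] max [0.409 0.131 0.083]
teal h 0.148 min [ 0.347 -0.069  0.139] max [0.421 0.029 0.151]
purp h 0.148 min [ 0.375 -0.224  0.136] max [ 0.462 -0.13   0.15 ]
purp2 h 0.148 min [0.794 0.189 0.136] max [0.851 0.286 0.149]
```

View pics/crop0.png

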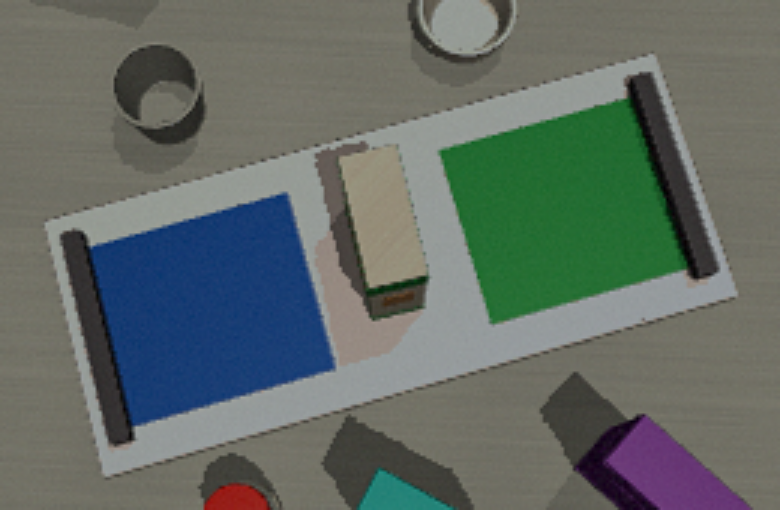

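Run:
```python
from h import *
from scipy.spatial.transform import Rotation as R
s=manip.state();r=R.from_rotvec(s['tool_rot']);x,y,zz=r.as_matrix().T;print(x.round(3),y.round(3),zz.round(3),'jaw az',np.degrees(np.arctan2(x[1],x[0])))
# carton yaw check by depth: top face side plane + scene view
for t in('top0','scene0'):
    z=load(t);P=pts(z)
    m=(abs(P[...,0]-.5815)<.065)&(abs(P[...,1]-.0167)<.05)&(abs(P[...,2]-.155)<.006)
    q=P[m];c,sz,a=cv2.minAreaRect((q[:,:2]*1000).astype(np.float32));print(t,m.sum(),c,sz,a,q.mean(0))
    if t=='scene0':
        m=(abs(P[...,0]-.5815)<.07)&(abs(P[...,1]-.0167)<.06)&(P[...,2]>.03)&(P[...,2]<.145)
        q=P[m];print('body',len(q),q.min(0),q.max(0))
yaw=15.6;n=np.array([np.sin(np.radians(yaw)),-np.cos(np.radians(yaw))]);c=np.array([.5815,.0167])
tgt=c-n*.051;print(tgt,(np.r_[tgt,.135]-s['position'])*100,'n',n)
```

```text
[ 0.332  0.943 -0.001] [-0.    -0.001 -1.   ] [-0.943  0.332  0.   ] jaw az 70.58748976621486
top0 949 (582.3175048828125, 16.695995330810547) (91.16251373291016, 40.72991180419922) 15.627233505249023 [0.58127428 0.01659232 0.15549726]
scene0 535 (583.8667602539062, 21.063358306884766) (93.6690444946289, 41.60091781616211) 15.353044509887695 [0.58768846 0.0231731  0.1547229 ]
body 1081 [0.53490774 0.01127784 0.03006008] [0.63404933 0.05280054 0.14494641]
[0.56778509 0.06582129] [ 38.50627703 -45.27134768  -9.57955005] n [ 0.26891982 -0.96316257]
```

Emit:
servo_tool --pt "38.4 -44.9 0 0 0 -55 0.5" --pt "38.4 -44.9 0 0 0 -55 0.5" --pt "38.4 -44.9 0 0 0 -55 0.5" --pt "38.4 -44.9 0 0 0 -55 0.5" --pt "38.4 -44.9 0 0 0 -55 0.5" --pt "38.4 -44.9 0 0 0 -55 0.5" --pt "38.4 -44.9 0 0 0 -55 0.5" --pt "38.4 -44.9 0 0 0 -55 0.5" --pt "38.4 -44.9 0 0 0 -55 0.5" --pt "38.4 -44.9 0 0 0 -55 0.5" --pt "38.4 -44.9 0 0 0 -55 0.5" --pt "38.4 -44.9 0 0 0 -55 0.5" --pt "38.4 -44.9 0 0 0 -55 0.5" --pt "38.4 -44.9 0 0 0 -55 0.5" --pt "38.4 -44.9 0 0 0 -55 0.5" --pt "38.4 -44.9 0 0 0 -55 0.5" --pt "38.4 -44.9 0 0 0 -55 0.5" --pt "38.4 -44.9 0 0 0 -55 0.5"

```text
time: 1.6
position: [0.5661, 0.0707, 0.2312]
tool_rot: [-1.56, -0.214, 0.215]
force: [0.1, -0.3, -0.4]
gripper_width: 0.501
```

Emit:
servo_tool --pt "0 0 -3 0 0 0 0.5" --pt "0 0 -6 0 0 0 0.5" --pt "0 0 -8 0 0 0 0.5" --pt "0 0 -9.2 0 0 0 0.5" --pt "0 0 -9.6 0 0 0 0.5" --pt "0 0 -9.6 0 0 0 0.5" --pt "0 0 -9.6 0 0 0 0.5"

```text
time: 2.18
position: [0.5672, 0.0702, 0.1366]
tool_rot: [-1.56, -0.215, 0.213]
force: [-0.1, -0.3, 0.5]
gripper_width: 0.498
```

Run:
```python
from h import *
st();p,_,_=cap('top','top1');q,_,_=cap('scene','scene1')
cv2.imwrite('pics/c1.png',np.hstack([cv2.resize(p[120:290,180:380],(400,340)),cv2.resize(q[160:330,180:380],(400,340))])[:,:,::-1])
from scipy.spatial.transform import Rotation as R
x=R.from_rotvec(manip.state()['tool_rot']).as_matrix()[:,0];print(x,np.degrees(np.arctan2(x[1],x[0])))
```

```text
{'time': 2.183, 'position': [0.567, 0.07, 0.137], 'tool_rot': [-1.56, -0.215, 0.213], 'force': [-0.087, -0.266, 0.462], 'gripper_width': 0.498, 'joint_positions': [0.059, 0.439, 1.562, 0.0, 1.139, -0.214]}
[0.96314056 0.26898974 0.00218497] 15.60419731218742
```

View pics/c1.png

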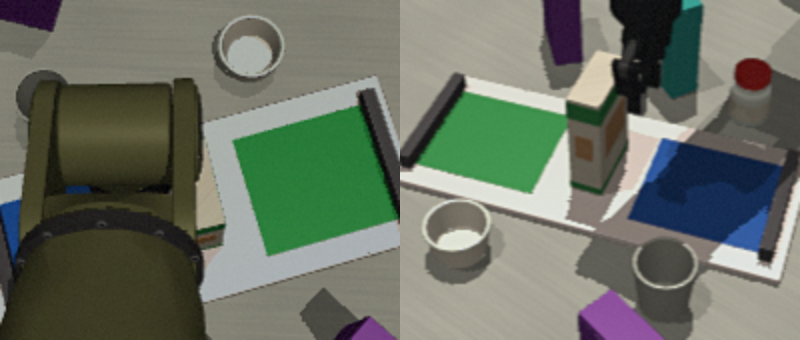

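Emit:
servo_tool --pt "0.2 -0.77 0 0 0 0 0.5" --pt "0.43 -1.54 0 0 0 0 0.5" --pt "0.54 -1.93 0 0 0 0 0.5" --pt "0.65 -2.31 0 0 0 0 0.5" --pt "0.75 -2.7 0 0 0 0 0.5" --pt "0.86 -3.08 0 0 0 0 0.5" --pt "0.97 -3.47 0 0 0 0 0.5" --pt "1.08 -3.85 0 0 0 0 0.5" --pt "1.18 -4.24 0 0 0 0 0.5" --pt "1.29 -4.62 0 0 0 0 0.5" --pt "1.4 -5.0 0 0 0 0 0.5" --pt "1.51 -5.39 0 0 0 0 0.5" --pt "1.61 -5.78 0 0 0 0 0.5" --pt "1.72 -6.16 0 0 0 0 0.5" --pt "1.8 -6.45 0 0 0 0 0.5" --pt "1.8 -6.45 0 0 0 0 0.5" --pt "1.8 -6.45 0 0 0 0 0.5"

```text
time: 3.7
position: [0.5848, 0.0051, 0.1353]
tool_rot: [-1.56, -0.213, 0.213]
force: [-0.4, -0.0, -0.4]
gripper_width: 0.503
```

Run:
```python
from h import *
st();p,_,_=cap('top','top2');q,_,_=cap('scene','scene2')
cv2.imwrite('pics/c2.png',np.hstack([cv2.resize(p[120:290,200:400],(400,340)),cv2.resize(q[160:330,180:380],(400,340))])[:,:,::-1])
```

```text
{'time': 3.7, 'position': [0.585, 0.005, 0.135], 'tool_rot': [-1.56, -0.213, 0.213], 'force': [-0.373, -0.009, -0.416], 'gripper_width': 0.503, 'joint_positions': [-0.054, 0.469, 1.521, 0.0, 1.151, -0.326]}
```

View pics/c2.png

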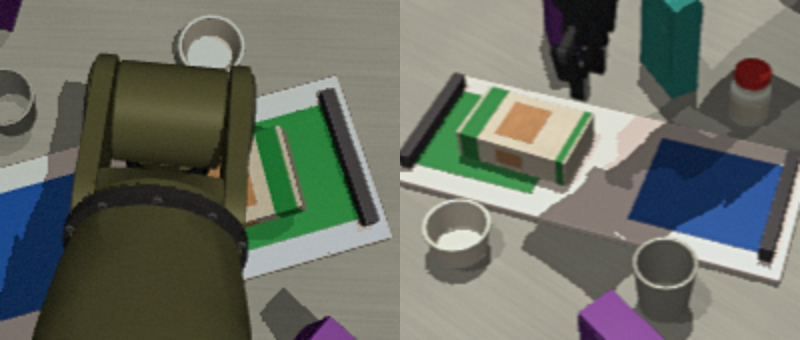

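Carton lies on the green field (left panel at ~(255,180)), clear of the fingers. I back off to measure.

Emit:
servo_tool --pt "-0.8 3 0 0 0 2.5 0.5" --pt "-1.7 6 0 0 0 2.5 0.5" --pt "-2.4 9 0 0 0 2.5 0.5" --pt "-3.2 12 0 0 0 2.5 0.5" --pt "-3.2 12 0 0 0 2.5 0.5" --pt "-3.2 12 0 0 0 2.5 0.5"

```text
time: 4.3
position: [0.5524, 0.1267, 0.1354]
tool_rot: [-1.556, -0.25, 0.25]
force: [-0.9, -0.8, 0.0]
gripper_width: 0.504
```

```bash
cat > lie.py <<'E'
from h import *
import sys
k=sys.argv[1];st();p,_,_=cap('top','top'+k);q,_,_=cap('scene','scene'+k)
cv2.imwrite(f'pics/c{k}.png',np.hstack([cv2.resize(p[120:290,200:400],(400,340)),cv2.resize(q[160:330,180:380],(400,340))])[:,:,::-1])
g=np.array([np.sin(np.radians(18.36)),-np.cos(np.radians(18.36))]);pp=np.array([-g[1],g[0]]);c0=np.array([.582,.0140])
for t in('top','scene'):
    P=pts(load(t+k));m=(abs(P[...,2]-.05)<.007)
    xy=P[...,:2]-c0;a=xy@g;b=xy@pp;m&=(a>-.03)&(a<.21)&(abs(b)<.075)
    m=m.astype(np.uint8);n,l,s,_=cv2.connectedComponentsWithStats(m);i=1+np.argmax(s[1:,4]);m=l==i
    c,sz,an=cv2.minAreaRect((np.stack([a[m],b[m]],-1)*1000).astype(np.float32));print(t,m.sum(),'along,lat',np.round(c,1),np.round(sz,1),round(an,2),'range along',np.percentile(a[m],[.5,99.5])*1000,'lat',np.percentile(b[m],[.5,99.5])*1000,'z',np.median(P[m][:,2]))
    w=c0+g*c[0]/1000+pp*c[1]/1000;print(' centre world',w)
E
python3 lie.py 3
```

```text
{'time': 4.3, 'position': [0.552, 0.127, 0.135], 'tool_rot': [-1.556, -0.25, 0.25], 'force': [-0.932, -0.815, 0.036], 'gripper_width': 0.504, 'joint_positions': [0.161, 0.431, 1.576, -0.0, 1.134, -0.158]}
top 2698 along,lat [96.4 -3.6] [ 91.3 145.4] 87.22 range along [ 23.84220785 168.14543706] lat [-50.14000811  42.45738211] z 0.050854493930516304
 centre world [ 0.60898071 -0.0785974 ]
scene 1641 along,lat [92.6 -0.3] [ 94.3 146.5] 87.17 range along [ 19.56708905 164.56857403] lat [-46.95431642  48.26041095] z 0.0500361187831387
 centre world [ 0.61092688 -0.07399518]
```

View pics/c3.png

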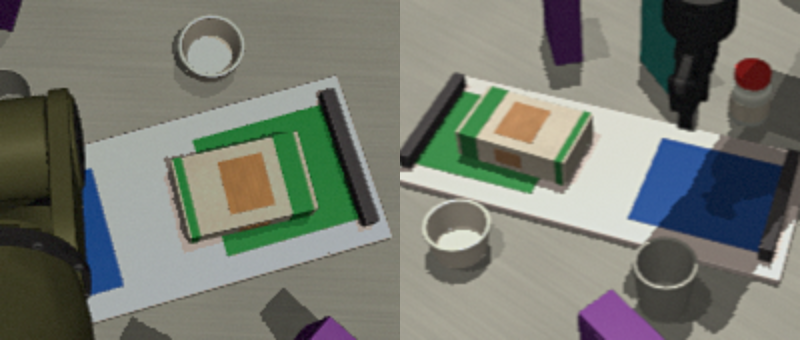

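Emit:
servo_tool --pt "-0.95 -0.31 -3 0 0 0.3 0.5" --pt "-0.95 -0.31 -6 0 0 0.3 0.5" --pt "-0.95 -0.31 -8.5 0 0 0.3 0.5" --pt "-0.95 -0.31 -9.8 0 0 0.3 0.5" --pt "-0.95 -0.31 -10.4 0 0 0.3 0.5" --pt "-0.95 -0.31 -10.4 0 0 0.3 0.5" --pt "-0.95 -0.31 -10.4 0 0 0.3 0.5"

```text
time: 4.98
position: [0.5438, 0.1216, 0.0319]
tool_rot: [-1.556, -0.252, 0.251]
force: [-0.9, 0.2, 0.1]
gripper_width: 0.503
```

Emit:
servo_tool --pt "0.79 -2.37 0 0 0 0 0.5" --pt "1.58 -4.75 0 0 0 0 0.5" --pt "2.36 -7.12 0 0 0 0 0.5" --pt "2.99 -9.02 0 0 0 0 0.5" --pt "3.37 -10.15 0 0 0 0 0.5" --pt "3.62 -10.91 0 0 0 0 0.5" --pt "3.75 -11.29 0 0 0 0 0.5" --pt "3.87 -11.67 0 0 0 0 0.5" --pt "4.0 -12.05 0 0 0 0 0.5" --pt "4.13 -12.43 0 0 0 0 0.5" --pt "4.25 -12.81 0 0 0 0 0.5" --pt "4.38 -13.19 0 0 0 0 0.5" --pt "4.5 -13.57 0 0 0 0 0.5" --pt "4.63 -13.95 0 0 0 0 0.5" --pt "4.76 -14.33 0 0 0 0 0.5" --pt "4.88 -14.71 0 0 0 0 0.5" --pt "5.01 -15.09 0 0 0 0 0.5" --pt "5.13 -15.47 0 0 0 0 0.5" --pt "5.13 -15.47 0 0 0 0 0.5"

```text
time: 6.57
position: [0.5948, -0.0334, 0.0312]
tool_rot: [-1.557, -0.252, 0.251]
force: [-0.2, -0.3, -0.8]
gripper_width: 0.502
```

```bash
python3 lie.py 4
```

```text
{'time': 6.567, 'position': [0.595, -0.033, 0.031], 'tool_rot': [-1.557, -0.252, 0.251], 'force': [-0.167, -0.318, -0.774], 'gripper_width': 0.502, 'joint_positions': [-0.118, 0.629, 1.546, -0.0, 0.966, -0.438]}
top 1095 along,lat [167.   -0.4] [79. 91.] 0.39 range along [132.04130555 205.56793005] lat [-45.30373686  44.47017794] z 0.05086478560473142
 centre world [ 0.63418457 -0.14460829]
scene 1397 along,lat [119.    2.2] [168.8  95.4] 0.23 range along [ 37.68345573 201.87575424] lat [-42.63173715  49.319935  ] z 0.04997714000754569
 centre world [ 0.62159212 -0.09821489]
```

View pics/c4.png

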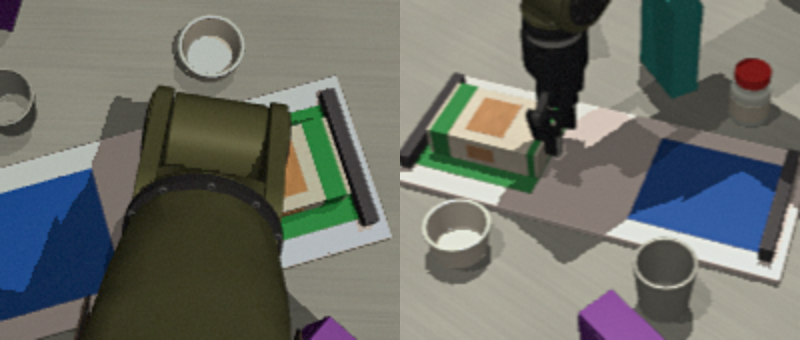

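Emit:
servo_tool --pt "0.06 -0.19 0 0 0 0 0.5" --pt "0.13 -0.38 0 0 0 0 0.5" --pt "0.19 -0.57 0 0 0 0 0.5" --pt "0.22 -0.66 0 0 0 0 0.5" --pt "0.25 -0.76 0 0 0 0 0.5"

```text
time: 7.08
position: [0.597, -0.0403, 0.0311]
tool_rot: [-1.556, -0.252, 0.252]
force: [0.0, 1.2, -1.3]
gripper_width: 0.498
```

Emit:
servo_tool --pt "0.03 -0.09 0 0 0 0 0.5" --pt "0.06 -0.19 0 0 0 0 0.5"

```text
time: 7.25
position: [0.5977, -0.0421, 0.0312]
tool_rot: [-1.556, -0.252, 0.252]
force: [-0.4, 1.2, -1.4]
gripper_width: 0.497
```

Emit:
servo_tool --pt "0.03 -0.09 0 0 0 0 0.5" --pt "0.05 -0.14 0 0 0 0 0.5"

```text
time: 7.42
position: [0.5978, -0.0422, 0.0312]
tool_rot: [-1.554, -0.251, 0.253]
force: [-5.5, 14.6, 3.3]
gripper_width: 0.502
```

Force jumped to 15 N, position stopped: butted. A slight firming, then retreat straight back and up.

Emit:
servo_tool --pt "0.015 -0.04 0 0 0 0 0.5" --pt "0.015 -0.04 0 0 0 0 0.5" --pt "-0.06 0.2 0 0 0 0 0.5" --pt "-0.3 1 0 0 0 0 0.5" --pt "-1.3 4 0 0 0 0 0.5" --pt "-2.3 7 2 0 0 0 0.5" --pt "-3.3 10 5 0 0 0 0.5" --pt "-4.6 14 9 0 0 0 0.5" --pt "-5.6 17 13 0 0 0 0.5" --pt "-5.6 17 16 0 0 0 0.5" --pt "-5.6 17 18 0 0 0 0.5" --pt "-5.6 17 18 0 0 0 0.5" --pt "-5.6 17 18 0 0 0 0.5"

```text
time: 8.5
position: [0.5426, 0.1271, 0.2131]
tool_rot: [-1.556, -0.256, 0.249]
force: [0.0, 0.1, -1.5]
gripper_width: 0.5
```

```bash
python3 lie.py 5
python3 - <<'E'
from h import *
P=pts(load('top5'));z=load('top5')
for nm,(u0,u1,v0,v1) in dict(ramekin=(285,328,122,165),cup=(184,222,150,192),jar=(212,248,298,328)).items():
    Q=P[v0:v1,u0:u1].reshape(-1,3);Q=Q[(Q[:,2]>.02)&(Q[:,2]<.3)];h=np.percentile(Q[:,2],97);T=Q[Q[:,2]>h-.012]
    print(nm,h.round(3),T.min(0).round(3),T.max(0).round(3))
# stop inner face at each side
g=np.array([np.sin(np.radians(18.36)),-np.cos(np.radians(18.36))]);pp=np.array([-g[1],g[0]]);c0=np.array([.582,.0140])
a=(P[...,:2]-c0)@g;b=(P[...,:2]-c0)@pp
for lo in(-75,-40,-15,10,35,60):
    m=(b*1000>lo)&(b*1000<lo+15)&(a>.1)&(a<.25);s=m&(abs(P[...,2]-.032)<.005)&(z['p'].max(-1)<90);c=m&(abs(P[...,2]-.05)<.006)
    print(lo,'stop',(a[s].min()*1000).round(1) if s.any() else None,'carton end',(a[c].max()*1000).round(1) if c.any() else None)
p=z['p'];cv2.imwrite('pics/c5b.png',cv2.resize(p[145:260,270:400],None,fx=5,fy=5)[:,:,::-1])
E
```

```text
{'time': 8.5, 'position': [0.543, 0.127, 0.213], 'tool_rot': [-1.556, -0.256, 0.249], 'force': [0.009, 0.071, -1.528], 'gripper_width': 0.5, 'joint_positions': [0.164, 0.329, 1.526, -0.0, 1.282, -0.157]}
top 2580 along,lat [1.399e+02 1.000e-01] [ 91.  139.9] 89.82 range along [ 70.57746035 209.2518011 ] lat [-45.0586449  44.7687089] z 0.050815595784648226
 centre world [ 0.62614141 -0.11877221]
scene 1591 along,lat [137.3   3.4] [145.3  95.6] 0.33 range along [ 66.41677649 208.93265228] lat [-42.31651862  49.39475135] z 0.05016731461850364
 centre world [ 0.62843127 -0.11523598]
ramekin 0.045 [ 0.732 -0.075  0.034] [ 0.806 -0.001  0.049]
cup 0.072 [0.714 0.176 0.061] [0.727 0.213 0.073]Traceback (most recent call last):
  File "<stdin>", line 4, in <module>
    return _quantile_unchecked(
        a, q, axis, out, overwrite_input, method, keepdims, weights)
    return _ureduce(a,
                    func=_quantile_ureduce_func,
    ...<5 lines>...
                    overwrite_input=overwrite_input,
                    method=method)
    r = func(a, **kwargs)
    result = _quantile(arr,
                       quantiles=q,
    ...<2 lines>...
                       out=out,
                       weights=wgt)
    slices_having_nans = np.isnan(arr[-1, ...])
                                  ~~~^^^^^^^^^
IndexError: index -1 is out of bounds for axis 0 with size 0
```

View pics/c5.png

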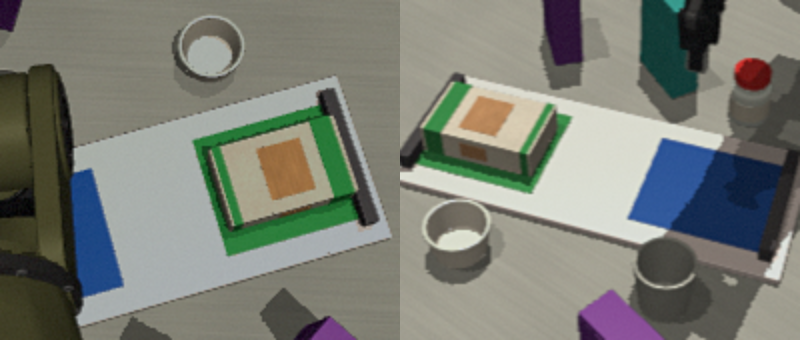

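Emit:
servo_tool --pt "-10 12 3 0 0 0 0.5" --pt "-20 25 3 0 0 0 0.5" --pt "-20 25 3 0 0 0 0.5" --pt "-20 25 3 0 0 0 0.5" --pt "-20 25 3 0 0 0 0.5" --pt "-20 25 3 0 0 0 0.5" --pt "-20 25 3 0 0 0 0.5" --pt "-20 25 3 0 0 0 0.5" --pt "-20 25 3 0 0 0 0.5" --pt "-20 25 3 0 0 0 0.5" --pt "-20 25 3 0 0 0 0.5" --pt "-20 25 3 0 0 0 0.5"

```text
time: 9.6
position: [0.3429, 0.3756, 0.2405]
tool_rot: [-1.557, -0.25, 0.251]
force: [0.8, -0.2, -0.4]
gripper_width: 0.5
```

```bash
sed -i 's/a<.21)/a<.235)/' lie.py; python3 lie.py 6
python3 - <<'E'
from h import *
P=pts(load('top6'));z=load('top6')
g=np.array([np.sin(np.radians(18.36)),-np.cos(np.radians(18.36))]);pp=np.array([-g[1],g[0]]);c0=np.array([.582,.0140])
a=(P[...,:2]-c0)@g;b=(P[...,:2]-c0)@pp
for nm,(u0,u1,v0,v1) in dict(ramekin=(285,328,122,165),cup=(184,222,150,192),jar=(212,248,298,328)).items():
    Q=P[v0:v1,u0:u1].reshape(-1,3);Q=Q[(Q[:,2]>.02)&(Q[:,2]<.3)]
    if len(Q): h=np.percentile(Q[:,2],97);T=Q[Q[:,2]>h-.012];print(nm,h.round(3),T.min(0).round(3),T.max(0).round(3))
p=z['p'];A=cv2.resize(p[150:250,290:400],(440,400));B=cv2.resize(p[80:340,150:410],(340,400));cv2.imwrite('pics/c6b.png',np.hstack([A,B])[:,:,::-1])
E
```

```text
{'time': 9.6, 'position': [0.343, 0.376, 0.241], 'tool_rot': [-1.557, -0.25, 0.251], 'force': [0.799, -0.204, -0.37], 'gripper_width': 0.5, 'joint_positions': [0.759, 0.201, 1.623, -0.0, 1.319, 0.44]}
top 2678 along,lat [ 1.426e+02 -1.000e-01] [145.4  91.3] 0.03 range along [ 70.3549145  214.28223834] lat [-45.18194077  44.61744419] z 0.050884139598947664
 centre world [ 0.6268448  -0.12138908]
scene 1603 along,lat [138.7   3. ] [146.2  96.1] 0.04 range along [ 66.73214734 210.94439227] lat [-43.35024916  49.88822777] z 0.05003351476096749
 centre world [ 0.62856192 -0.11665439]
ramekin 0.045 [ 0.733 -0.075  0.033] [ 0.808 -0.001  0.049]
cup 0.072 [0.66  0.156 0.06 ] [0.727 0.222 0.075]
jar 0.081 [0.364 0.085 0.07 ] [0.409 0.131 0.084]
```

View pics/c6b.png

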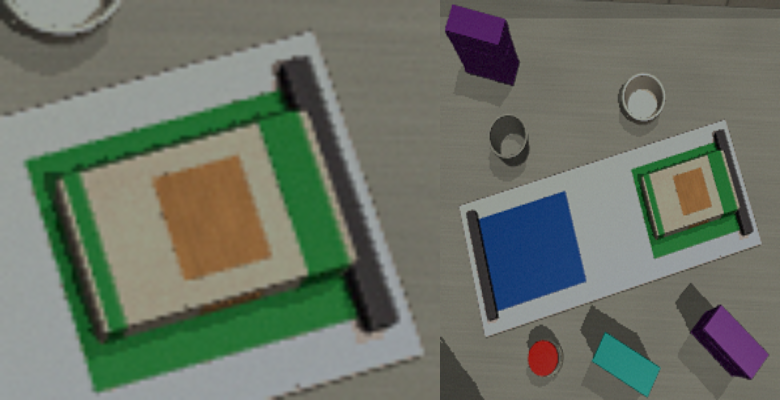

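The close crop shows the carton lying square against the stop, with its end at about (335,190). It is centred in the green field, the bystanders haven't moved, and the arm is clear.

```bash
python3 -c "
from h import *
print(order.job_done())"
```

```text
the job is handed in; nothing more can be done
None
```

The carton now lies on the green field with its end square against the dark stop, and the job was handed in at about 9.6 s. I pushed it near the top until it fell by itself. Then I backed off and slid it along with both fingertips against its end until the force rose to about 15 N and it stopped.

My last checks, taken with the arm well clear:

- **Carton:** in the top view its centre is at 142.6 mm along the board (142.5 expected) and 0.1 mm off mid-width. It is turned about 0.03° from square, and its end is at about 215 mm, the stop's inner face.
- **Disagreement:** the scene camera put the carton's centre about 4 mm short along the board and 3 mm to one side. It read the upright carton about the same amount off at the start, so I put this down to that camera and trusted the top view and the contact force.
- **Bystanders:** the jar, cup and ramekin measure within 1 mm of where they started.
- **Foot while tipping:** I did not measure slip directly, but the fallen carton lay within about 4 mm of where tipping about a fixed edge would put it.

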